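# Stow a sample jar in a plunger-locked box

## Task

Put the white-capped glass jar away in the lock box: first lift the little carton off the box's deck and stand it upright on the white tray, then pull up the red spring knob and slide the cover fully open until the pin drops into its far hole. Stand the jar upright in the chamber and slide the cover fully shut until the pin drops home and locks it again. Do not shift or tip the two cups or the blue bottle.

Things in the scene. Friction and masses are not known exactly. Their poses are not given: they have to be found in the camera images.
- lock_box: White sample lock box, fixed, 170 mm deep (its x) x 300 mm long (its y) x 92 mm high. Origin at the centre of its underside; x points from the front rail to the rear guide (top 105 mm high), y from the deck half to the open-topped chamber half. The aluminium front rail, 28 mm wide on the -x edge, has two locking holes 15 mm wide, 145 mm apart along y.
- chamber_floor (a point): Centre of the chamber's floor, 8 mm above the worktop; axes as lock_box. The chamber is 130 mm in x by 140 mm in y inside (137 mm clear in y when the cover is open) and 84 mm deep below the deck's level.
- deck_top (a point): Centre of the solid flat deck (130 mm in x by 150 mm in y) of the lock box, 92 mm above the worktop; axes as lock_box. The opening cover slides over it and pushes aside whatever stands there.
- cover (a joint): Travel in m of the pale blue sliding cover (157 mm deep, 148 mm long, 5 to 8 mm thick, underside 93.5 mm above the worktop) along the box's -y: 0 shut over the chamber, 0.145 fully open over the deck, end stops at both. Friction about 1.5 N plus 8 N per m/s; it stays where left. At each stop the pin is centred over a hole; it drops in if within about 2 mm of the stop.
- plunger (a joint): Lift in m of the spring index plunger on the cover: 0 with its 9 mm pin seated 9 mm deep in a rail hole (cover locked), about 0.009 with the pin resting on the rail between the holes, 0.018 at the upper stop. To free the cover lift by 0.012 to 0.014 and hold while sliding. The spring pulls down with about 6 N at 0, 11 N at 0.014; let go, it drops.
- knob_grip (a point): Grip point on the axis of the plunger's upright red cylindrical knob, 30 mm across, from 14 mm below this point to 12 mm above; 135.5 mm above the worktop with the pin seated. It rides with the cover, over the front rail (lock_box x = -71 mm, y = 73 mm minus cover travel). Below it: a collar 19 mm across (top 18 mm under this point), a nut 26 mm across (28 mm under), cover (34 mm under).
- sample_jar: Small glass jar with a white screw cap, 46 mm across, 78 mm high, 60 to 165 g, standing; origin at the centre of its underside, z up its axis. To be stowed. It stands left of the box in one of three places, the orange-lidded cup and the blue bottle in the other two.
- carton: Small white and purple carton, 45 (its x) x 52 (its y) x 60 mm high, 55 to 145 g, standing on the box's deck; origin at the centre of its underside. Grasp across its 45 mm side.
- white_tray: White tray fixed to the worktop right of the box, 227 mm (its x) x 307 mm (its y), rim 28 mm high, floor 3 mm above the worktop; flat floor 196 x 276 mm. Origin at the centre of its underside.
- white_cup: Bystander: specimen cup with a white lid, 60 mm across, 60 mm high, standing on the white tray; origin at the centre of its underside.
- orange_cup: Bystander: specimen cup with an orange lid, 60 mm across, 60 mm high, standing near the jar; origin at the centre of its underside.
- blue_bottle: Bystander: blue wash bottle, 54 mm across, 120 mm high (cap 30 mm across above 98 mm), standing near the jar; origin at the centre of its underside.
There are look-alikes about, which are no part of the job. Leave any brown or pink look-alike of the sample_jar alone.

How it is judged:
On the way, in this order (a step that is already met when the one before it is completed fails the run):
1. the carton stands on the white tray, let go, with the cover still shut (x of carton in the frame of white_tray between -0.085 and 0.085 m and y of carton in the frame of white_tray between -0.125 and 0.125 m and z of carton in the frame of white_tray between -0.003 and 0.012 m and angle between carton's own z axis and vertical below 0.15 rad and contact force between the fingers and carton below 0.1 N and value of joint cover below 0.01 m), for 0.2 s.
2. the cover is fully open with the pin dropped into the far hole (value of joint cover above 0.138 m and value of joint plunger below 0.004 m), for 0.2 s.
3. the jar stands upright in the chamber, let go (x of sample_jar in the frame of chamber_floor between -0.06 and 0.06 m and y of sample_jar in the frame of chamber_floor between -0.06 and 0.06 m and z of sample_jar in the frame of chamber_floor between -0.005 and 0.008 m and angle between sample_jar's own z axis and vertical below 0.15 rad and contact force between the fingers and sample_jar below 0.1 N), for 0.2 s.
At the end, for the whole second after the job is handed in: The cover is shut (within 7 mm) with the plunger's pin seated in its hole (lift under 4 mm); the jar stands upright (within 0.15 rad) at rest on the chamber's floor; the carton stands upright at rest on the white tray's floor (value of joint cover below 0.007 m and value of joint plunger below 0.004 m and x of sample_jar in the frame of chamber_floor between -0.06 and 0.06 m and y of sample_jar in the frame of chamber_floor between -0.06 and 0.06 m and z of sample_jar in the frame of chamber_floor between -0.005 and 0.008 m and angle between each of sample_jar, carton's own z axis and vertical below 0.15 rad and x of carton in the frame of white_tray between -0.085 and 0.085 m and y of carton in the frame of white_tray between -0.125 and 0.125 m and z of carton in the frame of white_tray between -0.003 and 0.012 m and linear speed of each of carton, sample_jar below 0.02 m/s); the robot touches nothing.
It fails at once if the orange-lidded cup is shifted by more than 30 mm or tipped (distance of orange_cup from where it was at the start of the episode above 0.03 m or angle between orange_cup's own z axis and vertical above 0.3 rad).
It fails at once if the blue bottle is shifted by more than 30 mm or tipped (distance of blue_bottle from where it was at the start of the episode above 0.03 m or angle between blue_bottle's own z axis and vertical above 0.3 rad).
It fails at once if the white-lidded cup is shifted by more than 30 mm or tipped (distance of white_cup from where it was at the start of the episode above 0.03 m or angle between white_cup's own z axis and vertical above 0.3 rad).
It also fails if it takes over 72 s, if anything falls off the work surface, if the arm or the gripper's body presses on something with over 40 N, if the wrist force passes 120 N, or if a joint passes its speed limit or range.

## Robot

A 7-joint arm with a two-finger parallel gripper is mounted at the origin on a cart in front of the work surface, level with it; the furniture and walls round the work are solid. World frame = base frame: x ahead of the robot, y to its left, z up, the work surface at z = 0. Lengths are in m, angles in rad, forces in N, time in s.
With the tool pointing down it reaches from about 0.4 to 0.9 m from the base axis. Payload 5.5 kg.
Tool frame: the origin (TCP) lies midway between the tips of the shut fingers; the grasp point (between the pads) lies 19 mm behind it; z points along the fingers, y is the direction in which the jaws open and shut (so a half turn about z gives the same grasp; the last joint's range is limited). The gripper opens to 85 mm and grips with 20 to 120 N. Pads are 22 mm wide; open, the fingers measure 114 mm over their backs; the gripper's body (76 mm by 85 mm) begins 54 mm behind the grasp point. The pads swing forward as they close: fully open they stand 13 mm farther back than shut.
Start: joints at [-1.04, 0.501, -0.427, 1.55, 0.221, 1.138, -0.21], TCP at [0.172, 0.627, 0.231] pointing down, gripper open.
Joint ranges: [-2.88, 2.88], [-0.31, 2.03], [-1.54, 1.56], [0.2, 2.42], [-1.41, 4.55], [0.19, 2.02], [-2.57, 2.57]. Speed limits (rad/s): [2.57, 2.57, 3.14, 3.14, 3.14, 3.14, 3.14].

## Interface

Orientations are given as [roll, pitch, yaw] about the fixed x, y, z axes, in that order (R = Rz(yaw) Ry(pitch) Rx(roll)).
In Python, from cell import observe, read_camera, camera_info, hand_in gives the robot as it stands. The module is installed in compiled form; this text tells all that it offers.
- The arm moves only by the tool drive_tool, never from a script. Its argument "rows" is one flat list of numbers, 7 for each row, row after row: the shift along the tool's x, y, z in mm, then the turn, a rotation vector about the tool's x, y, z in degrees, then the closure, from -1 (fully open) to 1 (shut). A call has 1 to 10 rows; each row is the pose to reach, as a shift and turn from the pose commanded when the call began, along the tool's axes at that moment; what a row does not reach only later rows make up. A row lasts 1/12 s, in which the tool goes at most 41.7 mm and 7.16 degrees, less where a joint would pass 70% of its speed; a pose out of reach is approached as far as the arm can. A call with a gripper value outside its range is refused whole. The fingers move at their own pace and stop on an object; "squeeze" is the grip in N (left out, the last holds). Time passes only in rows, so rows that repeat a pose let the fingers close. It gives the time, the measured TCP pose, the force and the opening at its end, in the units of the state.
- observe(): the state, without advancing time (a new reading comes with each control period).
- read_camera(name): name is "side" or "top"; returns the picture (420x560x3 uint8, blue, green, red); there is no depth.
- camera_info(name): a dict with "fov_y" (degrees; the focal length in pixels is half the picture's height over the tangent of half this angle, whatever the lens; pixels are square), "cx", "cy" (the principal point, pixels), "R" (3x3) and "t" (3): a world point X has camera coordinates R X + t. Camera axes: x right, y down, z forward; pixel columns grow to the right and rows downward; lengths in m; the calibration is good to about 2 mm. A picture is of the moment at which its call begins. camera_info takes no time and is no camera call.
- hand_in(): hands the job in, once; it reports no verdict.
The state is a dict: "t": time; "joints": joint angles; "dq": joint speeds; "joint_efforts": joint torques, N m; "ee_pos": TCP position; "orientation": TCP orientation; "ft_force": force on the tool from outside, world axes, zero at the start; "torque": the same for the moment, N m; "width": opening from 0.0 (shut) to 1.0 (fully open).
Only numpy, scipy, OpenCV 4.12 (cv2) and the standard library are available. Lean on these libraries where they do the work, as an engineer would, in place of code of your own. Each camera call takes 0.05 s, during which the arm holds its last target.

## Working session

There is one attempt and no reset: what is moved stays moved. The work goes in short steps, Python scripts to look and compute and a tool call to move; the robot and the scene stay as the last step left them, time stands still between calls to the robot, and variables do not carry over. Pictures are saved under pics/ and viewed, and the job is handed in when it is done.

Besides the shell and the picture viewer there is one more tool, called after "Emit:" as name(argument=value, ...) on one line, values as JSON. drive_tool: Moves the arm, as the interface text tells. Its arguments: {"type":"object","properties":{"rows":{"type":"array","items":{"type":"number"}},"squeeze":{"type":"number"}},"required":["rows"]}

```bash
mkdir -p pics
python3 - <<'E'
from cell import *
import cv2,numpy as np
print(observe())
for n in("side","top"):
    i=camera_info(n);print(n,i); R=np.array(i['R']);print(-R.T@np.array(i['t']))
    cv2.imwrite(f'pics/{n}0.png',read_camera(n))
E
```

```text
{'t': 0.0, 'joints': array([-1.03979828,  0.50185511, -0.42675835,  1.5514647 ,  0.22080255,
        1.13829389, -0.21029105]), 'dq': array([ 0.00030223, -0.00020864, -0.00052256,  0.0006265 ,  0.00064295,
        0.00048211,  0.00064174]), 'joint_efforts': array([-2.29563684e-04, -5.69515872e+01, -5.81605732e+00, -2.80944532e+01,
        1.07483214e-02,  1.19547112e-02,  2.83388391e-05]), 'ee_pos': array([0.17187258, 0.62613832, 0.23024578]), 'orientation': array([-3.13962652e+00, -5.01140819e-05,  2.87383355e+00]), 'ft_force': array([ 0.14156344, -0.15350969, -0.35087721]), 'torque': array([ 0.05160252,  0.02457566, -0.01830256]), 'width': 0.9967748435827383}
side {'fov_y': 54.15948197943855, 'cx': 281.28524971527224, 'cy': 215.19018753321896, 'R': array([[ 0.83936595, -0.54322728, -0.01920722],
       [-0.36549057, -0.53787633, -0.75967474],
       [ 0.40234493,  0.64466517, -0.65001952]]), 't': array([-0.44076259,  0.31653143,  1.10548076])}
[ 0.04086579 -0.78184444  0.95057918]
top {'fov_y': 47.75416916086431, 'cx': 273.32318591840095, 'cy': 208.97138062268579, 'R': array([[-0.01463228, -0.99989196,  0.0013981 ],
       [-0.98147232,  0.01409555, -0.19108478],
       [ 0.19104442, -0.00416821, -0.98157254]]), 't': array([0.02811799, 0.56663641, 1.3136635 ])}
[0.30558129 0.02560352 1.3976923 ]
```

View pics/side0.png

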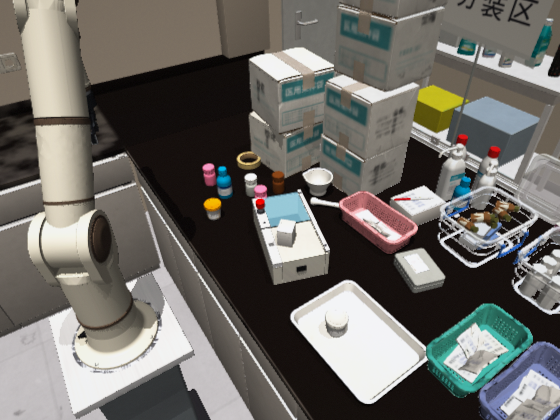

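View pics/top0.png

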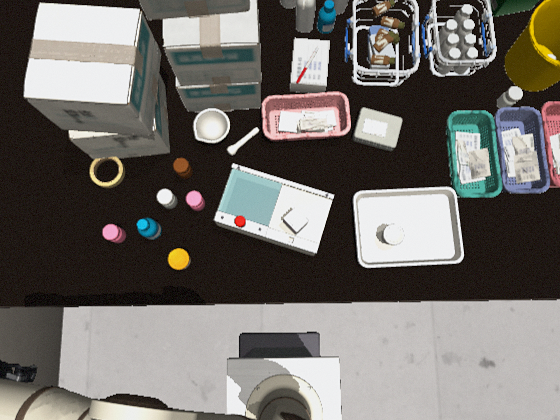

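Run:
```python
import cv2
a=cv2.imread('pics/top0.png');b=cv2.imread('pics/side0.png')
def z(im,x0,y0,w,h,k,n): cv2.imwrite('pics/'+n,cv2.resize(im[y0:y0+h,x0:x0+w],None,fx=k,fy=k,interpolation=cv2.INTER_CUBIC))
z(a,205,155,140,105,5.5,'z1.png'); z(a,90,150,125,125,4.5,'z2.png'); z(b,240,180,100,110,5.4,'z3.png'); z(b,190,150,110,90,6,'z4.png'); z(a,345,180,125,95,6,'z5.png'); z(b,280,270,160,135,4.4,'z6.png')
```

```text
(no output)
```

View pics/z1.png

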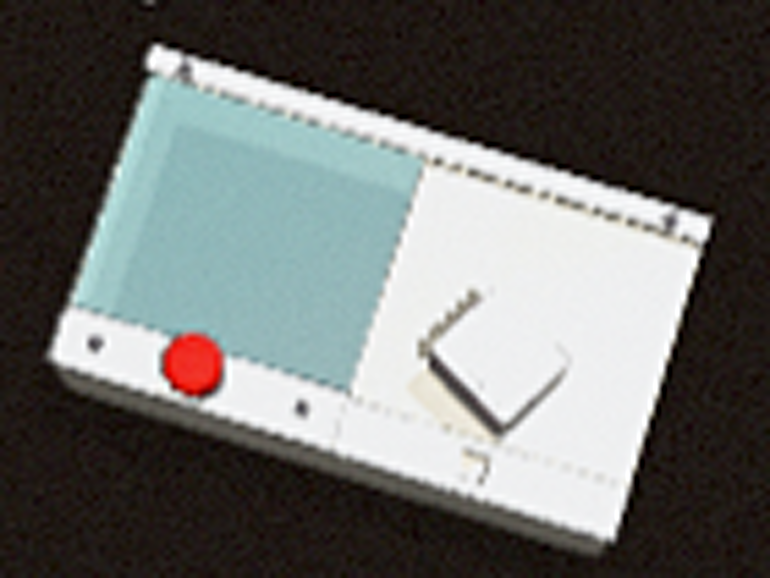

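View pics/z2.png

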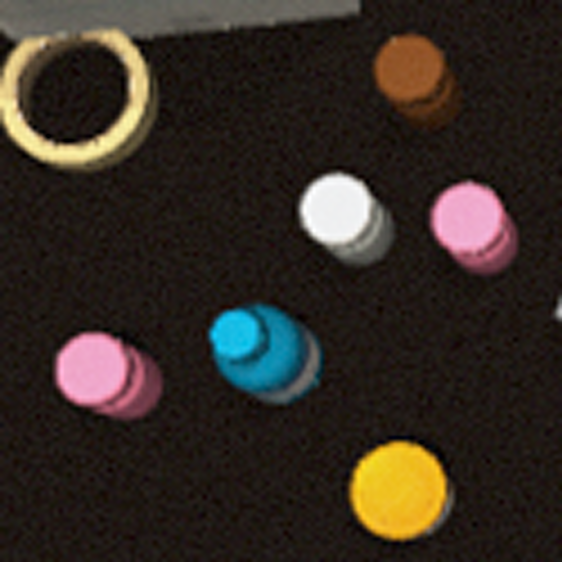

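View pics/z3.png

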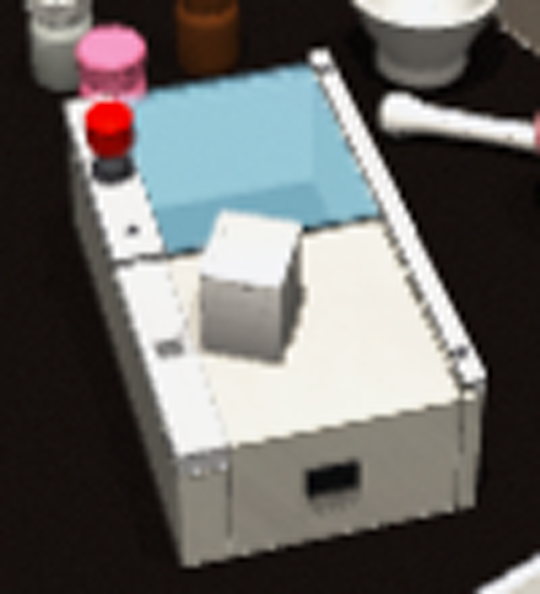

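View pics/z4.png

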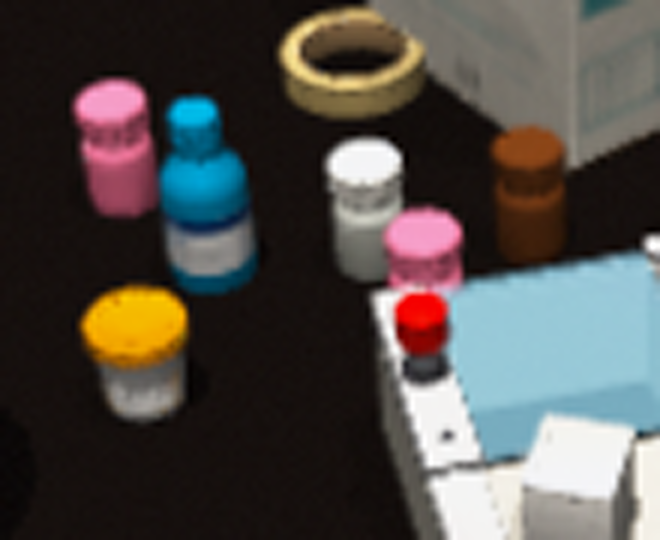

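View pics/z5.png

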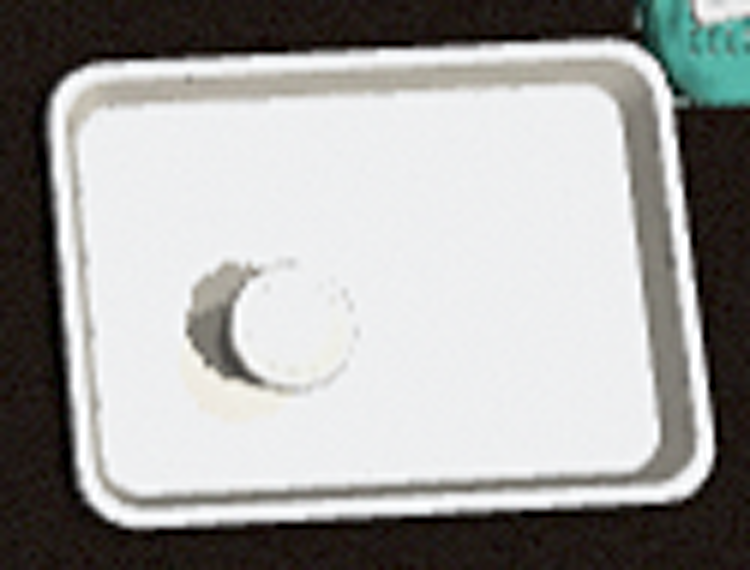

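View pics/z6.png

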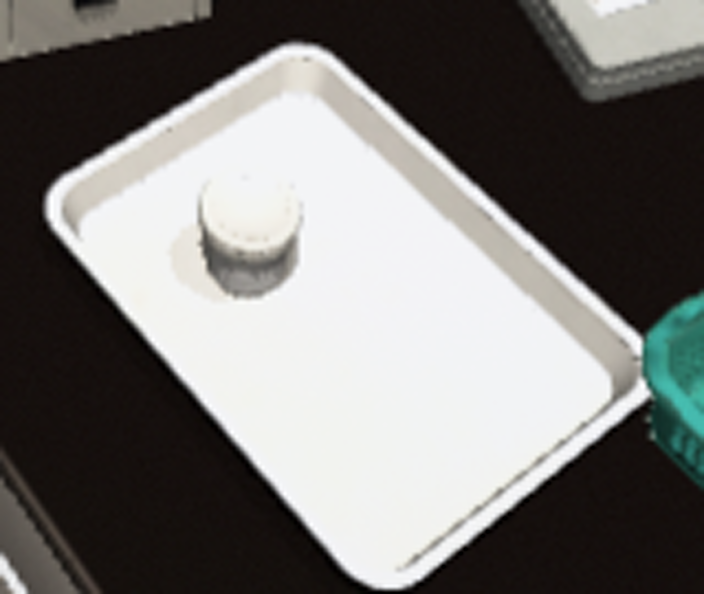

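```bash
cat > h.py <<'E'
import numpy as np
from cell import camera_info
from scipy.optimize import least_squares
I={n:camera_info(n) for n in('top','side')}
def proj(n,X):
    i=I[n];f=210/np.tan(np.radians(i['fov_y']/2));c=np.asarray(X)@np.array(i['R']).T+np.array(i['t'])
    return c[...,:2]/c[...,2:]*f+[i['cx'],i['cy']]
def ray(n,uv):
    i=I[n];f=210/np.tan(np.radians(i['fov_y']/2));R=np.array(i['R'])
    d=R.T@np.array([(uv[0]-i['cx'])/f,(uv[1]-i['cy'])/f,1]);return -R.T@np.array(i['t']),d
def atz(n,uv,z):
    o,d=ray(n,uv);return o+d*(z-o[2])/d[2]
def tri(a,b):
    g=lambda X:np.r_[proj('top',X)-a,proj('side',X)-b]
    r=least_squares(g,[.6,.1,.05]);return r.x,r.fun
def uz(p,x0,y0,k): return (np.array(p,float)+.5)/k-.5+[x0,y0]
def fit(obs,p0,free_z=True):
    # obs: list of (cam,uv,local); params x,y,yaw,z0
    def P(p,l):
        c,s=np.cos(p[2]),np.sin(p[2]);return np.array([p[0]+c*l[0]-s*l[1],p[1]+s*l[0]+c*l[1],l[2]+p[3]])
    g=lambda p:np.concatenate([proj(n,P(p,l))-u for n,u,l in obs])
    r=least_squares(g,p0,loss='soft_l1');return r.x,r.fun.reshape(-1,2) if 0 else np.concatenate([proj(n,P(r.x,l))-u for n,u,l in obs]).reshape(-1,2)
Z={'z1':('top',205,155,5.5),'z2':('top',90,150,4.5),'z3':('side',240,180,5.4),'z4':('side',190,150,6),'z5':('top',345,180,6),'z6':('side',280,270,4.4)}
def o(z,p,l): n,x,y,k=Z[z];return (n,uz(p,x,y,k),l)
def px(z,p): n,x,y,k=Z[z];return uz(p,x,y,k)
E
python3 - <<'E'
from h import *
np.set_printoptions(precision=4,suppress=True)
obs=[o('z1',(148,45),(.085,.15,.105)),o('z1',(713,215),(.085,-.15,.105)),o('z1',(48,358),(-.085,.15,.092)),o('z1',(610,545),(-.085,-.15,.092)),
o('z3',(483,378),(.085,-.15,.105)),o('z3',(180,457),(-.085,-.15,.092)),o('z3',(186,566),(-.085,-.15,0)),o('z3',(65,103),(-.085,.15,.092)),o('z3',(320,48),(.085,.15,.105)),o('z3',(470,505),(.085,-.15,0))]
print('box');x,r=fit(obs,[.6,.05,-.2,0]);print(x);print(r)
h=[( 1,1),(1,-1),(-1,1),(-1,-1)]
L=lambda a,b,z=.06:(a*.0225,b*.026,z)
print('corner tri carton? box corner:',tri(px('z1',(610,545)),px('z3',(180,457))))
print('knob top',tri(px('z1',(193,362)),px('z3',(109,114))))
print('jar top',tri(px('z2',(336,208)),px('z4',(366,160))))
print('orange top',tri(px('z2',(399,487)),px('z4',(136,322))))
print('blue top',tri(px('z2',(237,334)),px('z4',(193,112))))
print('wcup top',tri(px('z5',(295,325)),px('z6',(250,213))))
print('pink top',tri(px('z2',(467,217)),px('z4',(423,234))))
for n,a in(('l',(430,355)),('b',(503,432)),('r',(568,365)),('t',(490,290))): print(n,atz('top',px('z1',a),.152))
for n,a in(('l',(225,212)),('b',(203,275)),('r',(285,290)),('t',(301,227))): print(n,atz('side',px('z3',a),.152))
E
```

```text
box
[ 0.563   0.0201 -0.3226  0.0032]
[[ 0.2791 -0.0553]
 [-0.3857  0.5047]
 [-0.6326  0.4053]
 [ 0.4293 -0.9372]
 [ 0.5034 -0.7321]
 [-0.8212 -0.5998]
 [-0.8848  0.4234]
 [-0.3072  1.2263]
 [ 1.1363 -0.0276]
 [ 0.934   0.1779]]
corner tri carton? box corner: (array([ 0.4348, -0.0951,  0.0919]), array([ 0.2978, -0.7762, -0.8288,  0.1979]))
knob top (array([0.5192, 0.1105, 0.1484]), array([ 0.0358, -0.0926, -0.1135,  0.0274]))
jar top (array([0.6048, 0.3293, 0.0806]), array([ 0.0555, -0.145 , -0.1952,  0.0465]))
orange top (array([0.4292, 0.2897, 0.0598]), array([-0.0511,  0.155 ,  0.1975, -0.0387]))
blue top (array([0.5174, 0.3773, 0.1229]), array([-0.0249,  0.0713,  0.0977, -0.0207]))
wcup top (array([ 0.4883, -0.3209,  0.0614]), array([-0.106 ,  0.2408,  0.2287, -0.0648]))
pink top (array([0.5977, 0.247 , 0.0783]), array([-0.0271,  0.0692,  0.0899, -0.022 ]))
l [ 0.5201 -0.0045  0.152 ]
b [ 0.482  -0.0389  0.152 ]
r [ 0.5142 -0.0712  0.152 ]
t [ 0.5518 -0.0342  0.152 ]
l [ 0.526  -0.0038  0.152 ]
b [ 0.4887 -0.04    0.152 ]
r [ 0.5182 -0.074   0.152 ]
t [ 0.5535 -0.0374  0.152 ]
```

Run:
```python
from h import *
np.set_printoptions(precision=4,suppress=True)
def w(p):return atz('top',px('z5',p),.028)[:2]
def X(a,b):
    l=[np.cross([*w(p),1],[*w(q),1]) for p,q in(a,b)];v=np.cross(*l);return v[:2]/v[2]
L=((48,120),(76,490));R=((672,110),(714,450));T=((110,64),(610,38));B=((140,527),(680,501))
C=[X(L,T),X(R,T),X(R,B),X(L,B)]
print(np.array(C),np.mean(C,0));
for i in range(4):
  d=C[(i+1)%4]-C[i];print(np.hypot(*d),np.degrees(np.arctan2(d[1],d[0])))
```

```text
[[ 0.6236 -0.214 ]
 [ 0.6356 -0.5212]
 [ 0.4065 -0.5286]
 [ 0.3962 -0.2202]] [ 0.5155 -0.371 ]
0.30748391097790334 -87.77033657742041
0.22922709524506182 -178.15236239227343
0.308574698513226 91.90398150867688
0.22748302368017567 1.5712177407489532
```

```bash
cat > mv.py <<'E'
import sys,numpy as np
from cell import observe
from scipy.spatial.transform import Rotation as Ro
np.set_printoptions(precision=2,suppress=True)
def go(*targets):
    # each target x,y,z(m),yaw(deg)
    s=observe();R0=Ro.from_euler('xyz',s['orientation'])
    print('t',s['t'],'pos mm',np.array(s['ee_pos'])*1e3,'rpy',np.degrees(s['orientation']),'F',s['ft_force'],'w',s['width']*85)
    for x,y,z,w in targets:
        d=R0.inv().apply(np.array([x,y,z])-s['ee_pos'])*1e3
        r=(R0.inv()*Ro.from_euler('xyz',[np.pi,0,np.radians(w)])).as_rotvec(degrees=True)
        print(' ->',d,r,'dist',np.linalg.norm(d))
if __name__=='__main__':
    a=[float(v) for v in sys.argv[1:]];go(*[a[i:i+4] for i in range(0,len(a),4)])
E
python3 mv.py .519 -.038 .23 44  .519 -.038 .2 44
```

```text
t 0.1 pos mm [171.87 626.21 230.35] rpy [-179.9    -0.    164.66] F [-0.01 -0.19  0.25] w 85.20695403402344
 -> [-510.48 -548.71    1.3 ] [ -0.06   0.11 120.66] dist 749.449886333322
 -> [-510.49 -548.65   31.3 ] [ -0.06   0.11 120.66] dist 750.0640381541081
```

Emit:
drive_tool(rows=[-510,-549,1,0,0,120.7,-1,-510,-549,1,0,0,120.7,-1,-510,-549,1,0,0,120.7,-1,-510,-549,1,0,0,120.7,-1,-510,-549,1,0,0,120.7,-1,-510,-549,1,0,0,120.7,-1,-510,-549,1,0,0,120.7,-1,-510,-549,1,0,0,120.7,-1,-510,-549,1,0,0,120.7,-1,-510,-549,1,0,0,120.7,-1], squeeze=40)

```text
t: 0.93
ee_pos: [0.365, 0.2553, 0.2307]
orientation: [-3.142, -0.0, 1.618]
ft_force: [0.8, 0.3, -0.5]
width: 0.999
```

```bash
python3 mv.py .519 -.038 .2 44; python3 -c "
from cell import observe;print(observe()['joints'])"
```

```text
t 0.9333 pos mm [364.96 255.33 230.7 ] rpy [-180.     -0.01   92.69] F [ 0.78  0.3  -0.45] w 84.88636722863446
 -> [-300.24  140.09   30.66] [-0.01 -0.   48.69] dist 332.73371377686544
[-0.59979271  0.10502291 -0.075546    2.04993252  0.00934729  0.98693158
 -0.63308471]
```

Emit:
drive_tool(rows=[-300,140,10,0,0,48.7,-1,-300,140,10,0,0,48.7,-1,-300,140,30,0,0,48.7,-1,-300,140,30,0,0,48.7,-1,-300,140,30,0,0,48.7,-1,-300,140,30,0,0,48.7,-1,-300,140,30,0,0,48.7,-1,-300,140,30,0,0,48.7,-1,-300,140,30,0,0,48.7,-1,-300,140,30,0,0,48.7,-1])

```text
t: 1.77
ee_pos: [0.5204, -0.0377, 0.2]
orientation: [-3.141, 0.002, 0.769]
ft_force: [-0.9, 1.0, 0.3]
width: 1.001
```

```bash
python3 mv.py .519 -.038 .2 44 .519 -.038 .106 44
python3 - <<'E'
from cell import *
import cv2
a=read_camera('side');cv2.imwrite('pics/s1.png',cv2.resize(a[170:290,220:350],None,fx=5,fy=5,interpolation=cv2.INTER_CUBIC))
print(observe()['joints'])
E
```

```text
t 1.7667 pos mm [520.37 -37.71 199.96] rpy [-179.99    0.1    44.03] F [-0.94  0.96  0.29] w 85.09546943072668
 -> [-1.18 -0.74 -0.04] [-0.01  0.1   0.03] dist 1.3991724847306692
 -> [-1.01 -0.73 93.96] [-0.01  0.1   0.03] dist 93.96550984157317
[-0.20657822  0.28082123  0.26314234  1.92241544 -0.08864387  0.95104464
 -0.70048242]
```

View pics/s1.png

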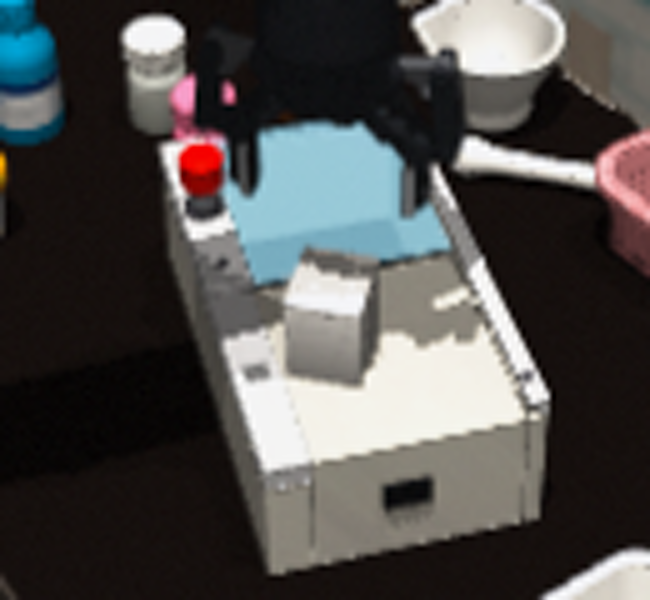

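Emit:
drive_tool(rows=[-1,-1,30,0,0,0,-1,-1,-1,60,0,0,0,-1,-1,-1,80,0,0,0,-1,-1,-1,94,0,0,0,-1,-1,-1,94,0,0,0,-1,-1,-1,94,0,0,0,1,-1,-1,94,0,0,0,1,-1,-1,94,0,0,0,1,-1,-1,94,0,0,0,1,-1,-1,94,0,0,0,1])

```text
t: 2.65
ee_pos: [0.5204, -0.0344, 0.1083]
orientation: [3.14, -0.003, 0.774]
ft_force: [-0.0, 0.6, 6.3]
width: 0.521
```

Emit:
drive_tool(rows=[0,0,0,0,0,0,1,0,0,0,0,0,0,1,0,0,0,0,0,0,1,0,0,0,0,0,0,1])

```text
t: 2.98
ee_pos: [0.5204, -0.0345, 0.1083]
orientation: [3.14, -0.003, 0.774]
ft_force: [0.3, 1.0, 6.9]
width: 0.524
```

```bash
python3 mv.py .519 -.038 .2 44
```

```text
t 2.9833 pos mm [520.4  -34.46 108.32] rpy [179.9   -0.15  44.35] F [0.33 1.05 6.85] w 44.501677414323616
 -> [ -3.24   1.71 -91.68] [ 0.1  -0.15  0.35] dist 91.75458937264702
```

Emit:
drive_tool(rows=[0,0,-30,0,0,0,1,0,0,-60,0,0,0,1,0,0,-80,0,0,0,1,0,0,-80,0,0,0,1,0,0,-80,0,0,0,1])

```text
t: 3.4
ee_pos: [0.5197, -0.0347, 0.188]
orientation: [3.14, -0.002, 0.774]
ft_force: [0.3, 0.6, -1.7]
width: 0.525
```

```bash
python3 mv.py .525 -.435 .188 44 .525 -.435 .188 0
python3 - <<'E'
from cell import *
import cv2
a=read_camera('side');cv2.imwrite('pics/s2.png',cv2.resize(a[150:290,200:350],None,fx=4,fy=4,interpolation=cv2.INTER_CUBIC))
print(observe()['joints'])
E
```

```text
t 3.4 pos mm [519.72 -34.72 187.98] rpy [179.9   -0.13  44.34] F [ 0.3   0.63 -1.71] w 44.58830897517717
 -> [-275.98  289.98   -0.16] [ 0.1  -0.13  0.34] dist 400.3168824151112
 -> [-275.98  289.98   -0.16] [ 0.04 -0.17 44.34] dist 400.3168824151112
[-0.20741608  0.29483502  0.26338446  1.9393025  -0.09572866  0.9191208
 -0.69361651]
```

View pics/s2.png

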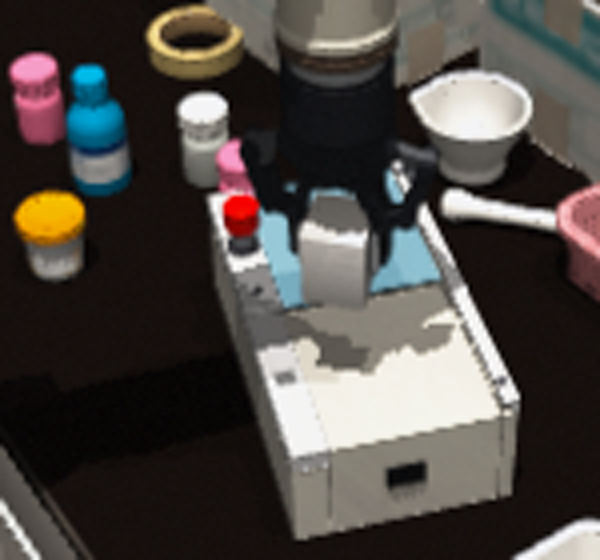

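Emit:
drive_tool(rows=[-276,290,0,0,0,0,1,-276,290,0,0,0,0,1,-276,290,0,0,0,0,1,-276,290,0,0,0,0,1,-276,290,0,0,0,0,1,-276,290,0,0,0,0,1,-276,290,0,0,0,0,1,-276,290,0,0,0,0,1,-276,290,0,0,0,0,1,-276,290,0,0,0,0,1])

```text
t: 4.28
ee_pos: [0.5212, -0.4398, 0.1843]
orientation: [-3.14, 0.003, 0.77]
ft_force: [0.5, -0.9, -0.5]
width: 0.529
```

Emit:
drive_tool(rows=[0,0,0,0,0,0,1,0,0,0,0,0,0,1,0,0,0,0,0,0,1])

```text
t: 4.53
ee_pos: [0.5236, -0.4333, 0.1845]
orientation: [-3.138, -0.0, 0.774]
ft_force: [-0.2, 0.7, -1.9]
width: 0.524
```

```bash
python3 mv.py .525 -.435 .023 44
```

```text
t 4.5333 pos mm [ 523.6  -433.34  184.48] rpy [-179.77   -0.02   44.35] F [-0.21  0.75 -1.86] w 44.50528483300618
 -> [ -0.21   2.82 161.47] [-0.23 -0.02  0.35] dist 161.49471087956644
```

Emit:
drive_tool(rows=[0,2,40,0,0,0,1,0,2,80,0,0,0,1,0,2,115,0,0,0,1,0,2,140,0,0,0,1,0,2,155,0,0,0,1,0,2,162,0,0,0,1,0,2,162,0,0,0,1,0,2,162,0,0,0,1])

```text
t: 5.2
ee_pos: [0.5267, -0.4364, 0.0259]
orientation: [3.14, -0.0, 0.775]
ft_force: [0.1, -0.2, -1.0]
width: 0.52
```

```bash
python3 mv.py .525 -.435 .0195 44
python3 - <<'E'
from cell import *
import cv2
a=read_camera('side');cv2.imwrite('pics/s3.png',cv2.resize(a[240:400,270:440],None,fx=3.5,fy=3.5,interpolation=cv2.INTER_CUBIC))
E
```

```text
t 5.2 pos mm [ 526.71 -436.42   25.86] rpy [179.92  -0.02  44.39] F [ 0.06 -0.22 -0.97] w 44.20859716104198
 -> [-0.23 -2.22  6.35] [ 0.08 -0.02  0.39] dist 6.73253350437497
```

View pics/s3.png

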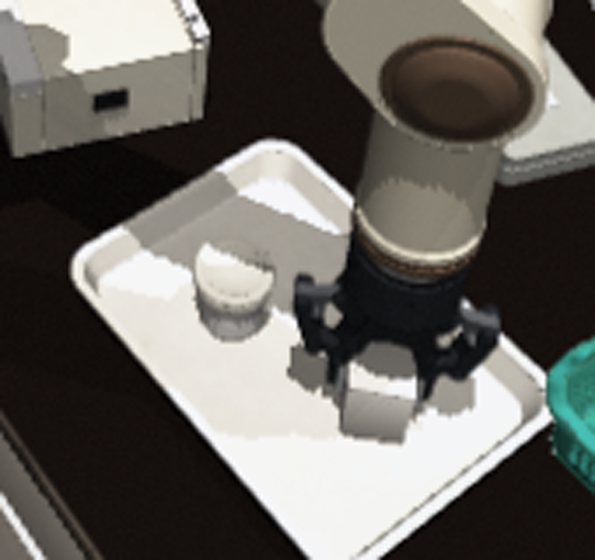

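Carton upright above the tray (~(380,405) in the crop), clear of the cup. Lower in small steps.

Emit:
drive_tool(rows=[0,0,3,0,0,0,1,0,0,5,0,0,0,1,0,0,6,0,0,0,1,0,0,6,0,0,0,1])

```text
t: 5.58
ee_pos: [0.5261, -0.4369, 0.0194]
orientation: [3.14, -0.0, 0.774]
ft_force: [-0.4, 0.3, 1.8]
width: 0.522
```

Emit:
drive_tool(rows=[0,0,0,0,0,0,0.3,0,0,0,0,0,0,-0.2,0,0,0,0,0,0,-1,0,0,0,0,0,0,-1,0,0,0,0,0,0,-1,0,0,-5,0,0,0,-1,0,0,-30,0,0,0,-1,0,0,-60,0,0,0,-1,0,0,-100,0,0,0,-1,0,0,-140,0,0,0,-1])

```text
t: 6.42
ee_pos: [0.5248, -0.4359, 0.1595]
orientation: [-3.139, 0.001, 0.774]
ft_force: [1.0, -0.8, 2.1]
width: 1.0
```

```bash
python3 mv.py .5190 .1112 .24 44
python3 - <<'E'
from cell import *
import cv2
a=read_camera('side');cv2.imwrite('pics/s4.png',cv2.resize(a[240:400,270:440],None,fx=3.5,fy=3.5,interpolation=cv2.INTER_CUBIC))
E
```

```text
t 6.4167 pos mm [ 524.8  -435.91  159.53] rpy [-179.87    0.03   44.33] F [ 1.03 -0.83  2.06] w 85.01656513293236
 -> [ 378.09 -395.62  -79.81] [-0.13  0.03  0.33] dist 553.0245943936812
```

View pics/s4.png

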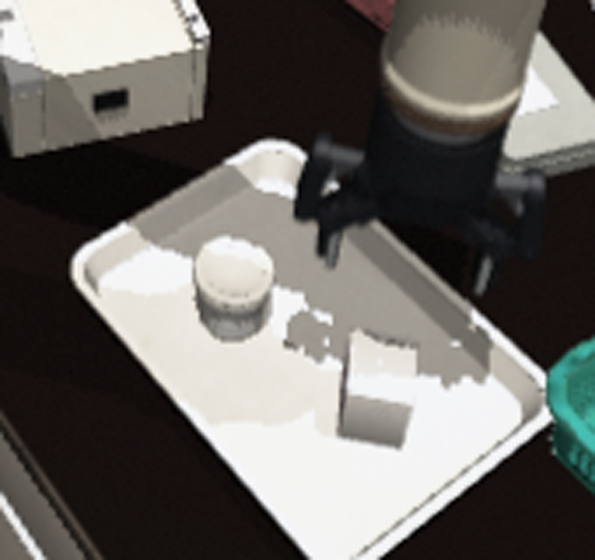

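```bash
python3 mv.py .5190 .1112 .2 161.5
```

```text
t 6.4667 pos mm [ 528.99 -439.93  170.  ] rpy [179.3   -0.1   44.32] F [ 1.44 -2.85  7.27] w 85.01746610254017
 -> [ 377.95 -400.92  -34.2 ] [   0.54    0.65 -117.18] dist 552.0402120622578
```

Emit:
drive_tool(rows=[378,-401,-40,0,0,-117.2,-1,378,-401,-40,0,0,-117.2,-1,378,-401,-40,0,0,-117.2,-1,378,-401,-40,0,0,-117.2,-1,378,-401,-40,0,0,-117.2,-1,378,-401,-40,0,0,-117.2,-1,378,-401,-40,0,0,-117.2,-1,378,-401,-40,0,0,-117.2,-1,378,-401,-40,0,0,-117.2,-1,378,-401,-40,0,0,-117.2,-1], squeeze=80)

```text
t: 7.3
ee_pos: [0.5179, -0.0192, 0.1896]
orientation: [3.141, 0.001, 2.03]
ft_force: [-0.4, -0.1, 0.4]
width: 1.001
```

```bash
python3 mv.py .5190 .1112 .2 161.5
```

```text
t 7.3 pos mm [517.93 -19.21 189.64] rpy [179.94   0.04 116.29] F [-0.4 -0.1  0.4] w 85.10795744506488
 -> [116.44  58.73 -10.38] [  0.04   0.06 -45.21] dist 130.82516352547913
```

Emit:
drive_tool(rows=[116,59,-10,0,0,-45.2,-1,116,59,-10,0,0,-45.2,-1,116,59,-10,0,0,-45.2,-1,116,59,-10,0,0,-45.2,-1,116,59,-10,0,0,-45.2,-1,116,59,-10,0,0,-45.2,-1,116,59,-10,0,0,-45.2,-1,116,59,-10,0,0,-45.2,-1,116,59,-10,0,0,-45.2,-1])

```text
t: 8.05
ee_pos: [0.5205, 0.1089, 0.1991]
orientation: [3.141, 0.0, 2.811]
ft_force: [0.2, 0.1, -0.0]
width: 1.002
```

```bash
python3 mv.py .5190 .1112 .1165 161.5
python3 - <<'E'
from cell import *
import cv2
a=read_camera('side');cv2.imwrite('pics/s5.png',cv2.resize(a[150:290,200:350],None,fx=4,fy=4,interpolation=cv2.INTER_CUBIC))
print(observe()['joints'])
E
```

```text
t 8.05 pos mm [520.51 108.93 199.09] rpy [179.99   0.02 161.04] F [ 0.21  0.09 -0.02] w 85.1660662782335
 -> [ 2.2   1.65 82.59] [ 0.01  0.02 -0.46] dist 82.63943497310817
[-0.09375346  0.30236647 -0.19421056  1.88682875  0.07040983  0.95866492
  0.91996416]
```

View pics/s5.png

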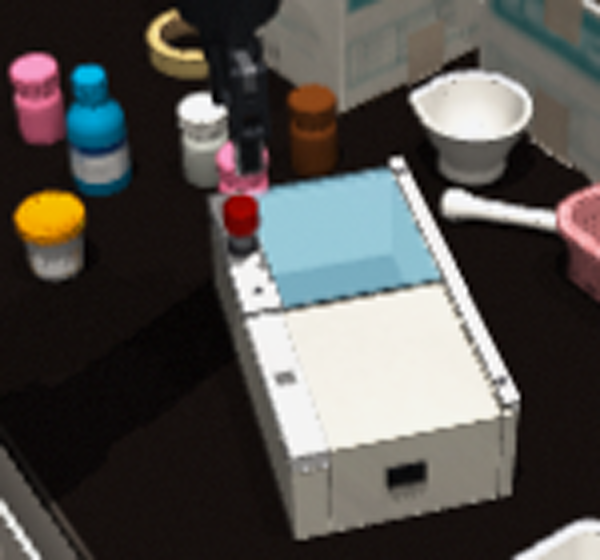

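Emit:
drive_tool(rows=[2,2,30,0,0,-0.5,-1,2,2,55,0,0,-0.5,-1,2,2,70,0,0,-0.5,-1,2,2,80,0,0,-0.5,-1,2,2,80,0,0,-0.5,-1,2,2,80,0,0,-0.5,-1])

```text
t: 8.6
ee_pos: [0.5192, 0.1117, 0.1189]
orientation: [-3.141, -0.0, 2.821]
ft_force: [0.8, -0.7, 0.2]
width: 0.997
```

```bash
python3 mv.py .5190 .1112 .1165 161.5
python3 - <<'E'
from cell import *
import cv2
a=read_camera('side');b=read_camera('top');cv2.imwrite('pics/s6.png',cv2.resize(a[170:270,220:310],None,fx=6,fy=6,interpolation=cv2.INTER_CUBIC))
cv2.imwrite('pics/t6.png',cv2.resize(b[150:270,190:340],None,fx=5,fy=5,interpolation=cv2.INTER_CUBIC))
E
```

```text
t 8.6 pos mm [519.23 111.71 118.93] rpy [-179.99   -0.03  161.62] F [ 0.79 -0.68  0.24] w 84.71292825084201
 -> [ 0.06 -0.55  2.43] [-0.01 -0.03  0.12] dist 2.49135248096661
```

View pics/s6.png

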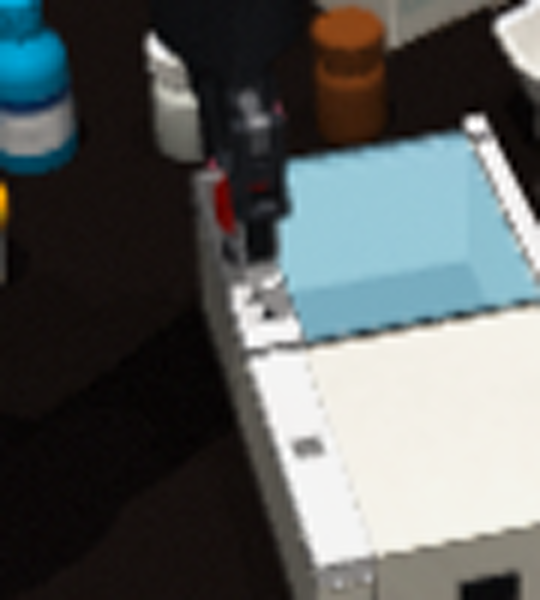

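Knob sits between the fingers. Close.

Emit:
drive_tool(rows=[0,0,1,0,0,0,0,0,0,1,0,0,0,0,0,0,1,0,0,0,1,0,0,1,0,0,0,1,0,0,1,0,0,0,1,0,0,1,0,0,0,1,0,0,1,0,0,0,1], squeeze=80)

```text
t: 9.28
ee_pos: [0.5195, 0.1119, 0.1186]
orientation: [3.141, 0.001, 2.822]
ft_force: [-1.8, 0.4, 5.6]
width: 0.328
```

```bash
python3 mv.py .5190 .1112 .1295 161.5
```

```text
t 9.2833 pos mm [519.49 111.87 118.57] rpy [179.98   0.03 161.66] F [-1.78  0.4   5.6 ] w 27.855153391859105
 -> [  0.25  -0.79 -10.93] [0.02 0.03 0.16] dist 10.956985977982823
```

Emit:
drive_tool(rows=[0,0,-5,0,0,0,1,0,0,-10,0,0,0,1,0,0,-14,0,0,0,1,0,0,-14,0,0,0,1,0,0,-14,0,0,0,1])

```text
t: 9.7
ee_pos: [0.5192, 0.1115, 0.1316]
orientation: [-3.142, 0.0, 2.821]
ft_force: [4.8, -0.5, -10.9]
width: 0.321
```

```bash
python3 mv.py .473 -.0263 .1316 161.5
python3 - <<'E'
from cell import *
import cv2
a=read_camera('side');b=read_camera('top');cv2.imwrite('pics/s7.png',cv2.resize(a[170:270,220:310],None,fx=6,fy=6,interpolation=cv2.INTER_CUBIC))
E
```

```text
t 9.7 pos mm [519.19 111.49 131.56] rpy [-180.      0.    161.65] F [  4.78  -0.49 -10.87] w 27.286751322343633
 -> [   0.45 -145.33   -0.04] [-0.    0.    0.15] dist 145.32887367580818
```

View pics/s7.png

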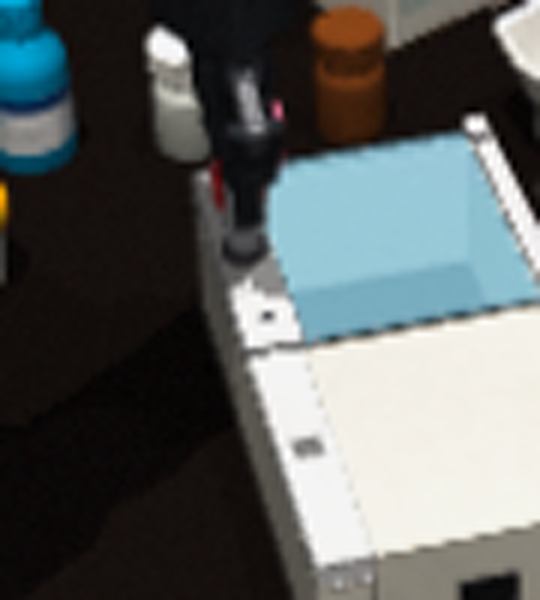

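Emit:
drive_tool(rows=[0,-10,0,0,0,0,1,0,-25,0,0,0,0,1,0,-40,0,0,0,0,1,0,-55,0,0,0,0,1,0,-70,0,0,0,0,1,0,-70,0,0,0,0,1])

```text
t: 10.3
ee_pos: [0.4958, 0.0419, 0.1314]
orientation: [-3.139, -0.001, 2.818]
ft_force: [2.6, -3.2, -10.4]
width: 0.322
```

```bash
python3 mv.py .473 -.0263 .1316 161.5
python3 - <<'E'
from cell import *
import cv2
a=read_camera('side');cv2.imwrite('pics/s8.png',cv2.resize(a[170:280,220:340],None,fx=5,fy=5,interpolation=cv2.INTER_CUBIC))
E
```

```text
t 10.3 pos mm [495.75  41.93 131.35] rpy [-179.85   -0.08  161.47] F [  2.56  -3.22 -10.39] w 27.39145887435488
 -> [ -0.12 -71.93  -0.06] [-0.15 -0.08 -0.03] dist 71.92901683119419
```

View pics/s8.png

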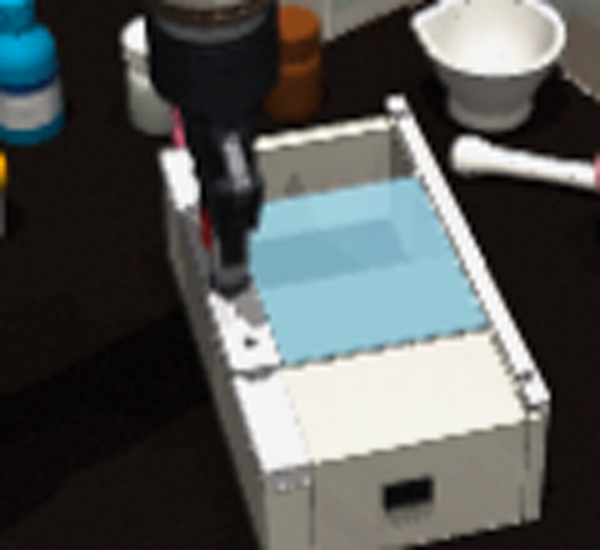

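Emit:
drive_tool(rows=[0,-15,0,0,0,0,1,0,-30,0,0,0,0,1,0,-45,0,0,0,0,1,0,-60,0,0,0,0,1,0,-70,0,0,0,0,1,0,-74,0,0,0,0,1,0,-76,0,0,0,0,1,0,-76,0,0,0,0,1])

```text
t: 11.02
ee_pos: [0.4731, -0.0257, 0.1318]
orientation: [3.141, -0.001, 2.822]
ft_force: [2.1, 2.3, -10.7]
width: 0.326
```

```bash
python3 mv.py .473 -.0263 .1316 161.5
```

```text
t 11.0167 pos mm [473.09 -25.66 131.77] rpy [179.96  -0.05 161.71] F [  2.12   2.31 -10.7 ] w 27.708965672951383
 -> [-0.12 -0.64  0.17] [ 0.04 -0.05  0.21] dist 0.6724781753571398
```

Emit:
drive_tool(rows=[0,-2,0,0,0,0,1,0,-2,0,0,0,0,1,0,-2,5,0,0,0,1,0,-2,10,0,0,0,1,0,-1,14,0,0,0,1,0,-1,14,0,0,0,1,0,-1,14,0,0,0,1])

```text
t: 11.6
ee_pos: [0.4732, -0.0258, 0.1187]
orientation: [3.14, -0.0, 2.824]
ft_force: [-1.5, 4.8, -1.6]
width: 0.323
```

```bash
python3 mv.py .473 -.0263 .1186 161.5
python3 - <<'E'
from cell import *
import cv2
a=read_camera('side');cv2.imwrite('pics/s9.png',cv2.resize(a[170:280,220:340],None,fx=5,fy=5,interpolation=cv2.INTER_CUBIC))
E
```

```text
t 11.6 pos mm [473.18 -25.76 118.68] rpy [179.93  -0.03 161.78] F [-1.47  4.76 -1.58] w 27.474762537956533
 -> [ 0.   -0.57  0.08] [ 0.07 -0.03  0.28] dist 0.5733123925166399
```

View pics/s9.png

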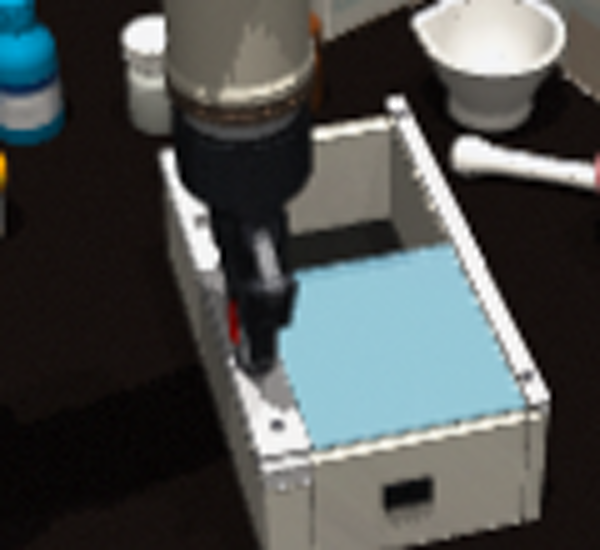

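Emit:
drive_tool(rows=[0,0,0,0,0,0,0.3,0,0,0,0,0,0,-0.5,0,0,0,0,0,0,-1,0,0,0,0,0,0,-1,0,0,-15,0,0,0,-1,0,0,-40,0,0,0,-1,0,0,-80,0,0,0,-1,0,0,-110,0,0,0,-1,0,0,-110,0,0,0,-1,0,0,-110,0,0,0,-1])

```text
t: 12.48
ee_pos: [0.4748, -0.0285, 0.2304]
orientation: [3.141, 0.005, 2.821]
ft_force: [-0.7, -0.8, 0.4]
width: 1.002
```

```bash
python3 mv.py .473 -.0263 .1186 161.5
python3 - <<'E'
from cell import *
import cv2,numpy as np
a=read_camera('side');b=read_camera('top')
cv2.imwrite('pics/s10f.png',a)
p=cv2.resize(a[170:280,220:320],None,fx=4,fy=4,interpolation=cv2.INTER_CUBIC)
q=cv2.resize(a[165:205,235:295],None,fx=6.6,fy=6.6,interpolation=cv2.INTER_CUBIC);q=cv2.resize(q,(int(q.shape[1]*440/q.shape[0])//1,440))[:, :399]
cv2.imwrite('pics/s10.png',np.hstack([p,q]))
from h import *
for n,z,p,h in(('brown','z2',(409,66),.078),('pink2','z2',(93,370),.078)):print(n,atz('top',px(z,p),h))
print('brown tri',tri(px('z2',(409,66)),px('z4',(528,150))))
E
```

```text
t 12.4833 pos mm [474.75 -28.48 230.4 ] rpy [179.95   0.32 161.61] F [-0.75 -0.78  0.36] w 85.20739148896679
 -> [  2.97   1.42 111.79] [0.05 0.32 0.11] dist 111.83388769972703
brown [0.69768085 0.28595005 0.078     ]
pink2 [0.50364971 0.4784655  0.078     ]
brown tri (array([0.69736506, 0.28648671, 0.07666023]), array([-0.09996958,  0.23937784,  0.32136796, -0.08529498]))
```

View pics/s10.png

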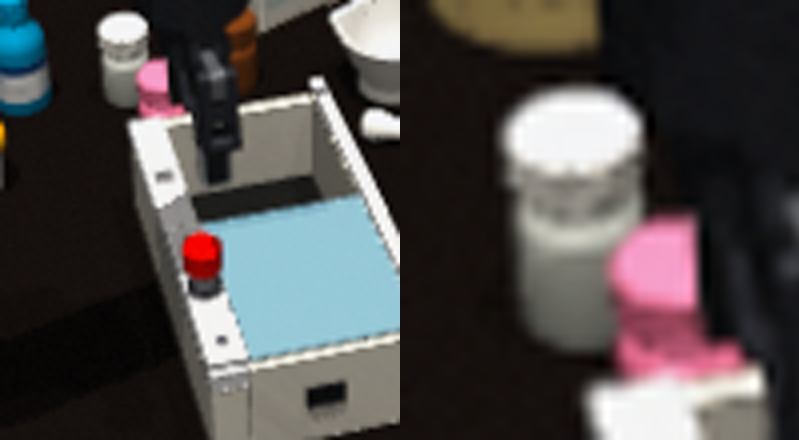

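```bash
python3 mv.py .605 .3295 .17 118
```

```text
t 12.5833 pos mm [472.49 -28.24 227.58] rpy [-179.97   -0.02  161.63] F [-0.07  0.72 -0.71] w 84.96427389141725
 -> [-13.02 381.3   57.38] [-0.04 -0.01 43.63] dist 385.8163935793908
```

Emit:
drive_tool(rows=[-13,381,20,0,0,43.6,-1,-13,381,20,0,0,43.6,-1,-13,381,20,0,0,43.6,-1,-13,381,20,0,0,43.6,-1,-13,381,40,0,0,43.6,-1,-13,381,57,0,0,43.6,-1,-13,381,57,0,0,43.6,-1,-13,381,57,0,0,43.6,-1,-13,381,57,0,0,43.6,-1,-13,381,57,0,0,43.6,-1], squeeze=40)

```text
t: 13.42
ee_pos: [0.6038, 0.3329, 0.1673]
orientation: [-3.138, -0.001, 2.063]
ft_force: [-0.7, 0.3, 0.6]
width: 0.998
```

Emit:
drive_tool(rows=[0,0,0,0,0,0,-1,0,0,0,0,0,0,-1,0,0,0,0,0,0,-1])

```text
t: 13.67
ee_pos: [0.6042, 0.3283, 0.1686]
orientation: [-3.138, 0.001, 2.06]
ft_force: [0.3, -1.0, 0.1]
width: 1.0
```

```bash
python3 - <<'E'
from cell import *
import cv2
a=read_camera('side');b=read_camera('top');cv2.imwrite('pics/s11.png',cv2.resize(a[140:240,190:310],None,fx=5,fy=5,interpolation=cv2.INTER_CUBIC))
E
python3 mv.py .605 .3295 .018 118
```

```text
t 13.7667 pos mm [605.29 327.34 170.27] rpy [-179.91    0.07  117.93] F [ 0.37 -0.15  0.16] w 85.03192894323149
 -> [  2.24   0.99 152.26] [-0.09  0.07 -0.07] dist 152.28324050968027
```

View pics/s11.png

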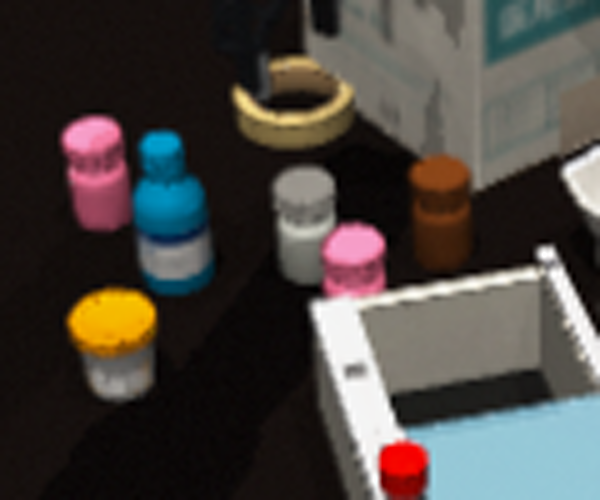

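Emit:
drive_tool(rows=[2,1,35,0,0,0,-1,2,1,70,0,0,0,-1,2,1,95,0,0,0,-1,2,1,120,0,0,0,-1,2,1,140,0,0,0,-1,2,1,152,0,0,0,-1,2,1,152,0,0,0,-1])

```text
t: 14.35
ee_pos: [0.6035, 0.3291, 0.0162]
orientation: [-3.136, 0.001, 2.059]
ft_force: [-1.4, -0.0, -0.1]
width: 0.997
```

```bash
python3 - <<'E'
from cell import *
import cv2
a=read_camera('side');cv2.imwrite('pics/s12.png',cv2.resize(a[140:240,190:310],None,fx=5,fy=5,interpolation=cv2.INTER_CUBIC))
E
python3 mv.py .605 .3295 .018 118
```

```text
t 14.4 pos mm [604.67 330.2   18.15] rpy [-179.87    0.03  117.98] F [0.04 0.53 0.65] w 84.69978645544332
 -> [-0.78 -0.04  0.15] [-0.13  0.03 -0.02] dist 0.7904254240748031
```

View pics/s12.png

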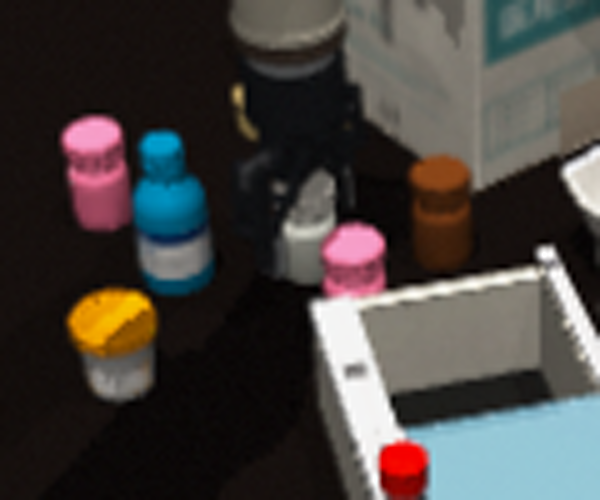

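Jar between the fingers, untouched neighbours. Close.

Emit:
drive_tool(rows=[0,0,0,0,0,0,0,0,0,0,0,0,0,1,0,0,0,0,0,0,1,0,0,0,0,0,0,1,0,0,0,0,0,0,1,0,0,0,0,0,0,1,0,0,0,0,0,0,1], squeeze=40)

```text
t: 14.98
ee_pos: [0.6062, 0.3325, 0.0209]
orientation: [3.139, 0.0, 2.061]
ft_force: [-1.7, -1.0, 6.3]
width: 0.514
```

Emit:
drive_tool(rows=[0,0,-30,0,0,0,1,0,0,-65,0,0,0,1,0,0,-100,0,0,0,1,0,0,-140,0,0,0,1,0,0,-160,0,0,0,1,0,0,-160,0,0,0,1,0,0,-160,0,0,0,1])

```text
t: 15.57
ee_pos: [0.606, 0.3326, 0.1812]
orientation: [3.138, -0.0, 2.061]
ft_force: [-0.5, -0.4, -1.7]
width: 0.517
```

```bash
python3 - <<'E'
from cell import *
import cv2
a=read_camera('side');cv2.imwrite('pics/s13.png',cv2.resize(a[120:240,180:310],None,fx=4.5,fy=4.5,interpolation=cv2.INTER_CUBIC))
import numpy as np
c,s=np.cos(-.3226),np.sin(-.3226);
for l in((.008,.07),(.008,.08)): print(.563+c*l[0]-s*l[1],.0201+s*l[0]+c*l[1])
E
python3 mv.py .5930 .0840 .178 161.5
```

```text
0.5927796601684282 0.08395273557376318
0.5959499952353096 0.09343687894908723
t 15.6167 pos mm [604.81 331.84 178.95] rpy [179.99   0.01 118.07] F [-0.4  -0.2  -0.93] w 44.301192789003224
 -> [-213.14 -127.03    0.96] [  0.     0.01 -43.43] dist 248.12172320370598
```

View pics/s13.png

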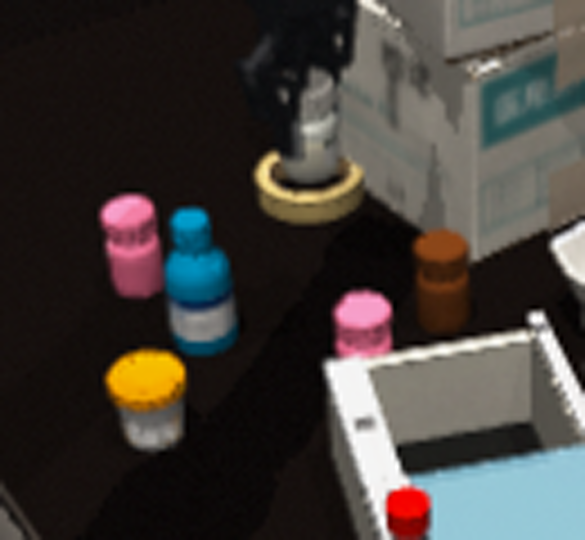

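Emit:
drive_tool(rows=[-212,-128,1,0,0,-43.5,1,-212,-128,1,0,0,-43.5,1,-212,-128,1,0,0,-43.5,1,-212,-128,1,0,0,-43.5,1,-212,-128,1,0,0,-43.5,1,-212,-128,1,0,0,-43.5,1,-212,-128,1,0,0,-43.5,1,-212,-128,1,0,0,-43.5,1,-212,-128,1,0,0,-43.5,1,-212,-128,1,0,0,-43.5,1])

```text
t: 16.45
ee_pos: [0.591, 0.0867, 0.1768]
orientation: [3.141, -0.002, 2.821]
ft_force: [0.1, -0.0, -0.5]
width: 0.516
```

Emit:
drive_tool(rows=[0,0,0,0,0,0,1])

```text
t: 16.53
ee_pos: [0.5913, 0.0871, 0.1772]
orientation: [3.141, -0.001, 2.822]
ft_force: [-0.5, 1.0, -1.6]
width: 0.516
```

```bash
python3 - <<'E'
from cell import *
import cv2,numpy as np
a=read_camera('side');b=read_camera('top');
cv2.imwrite('pics/s14.png',np.hstack([cv2.resize(a[150:270,220:340],None,fx=3.3,fy=3.3,interpolation=cv2.INTER_CUBIC),cv2.resize(b[145:265,210:330],None,fx=3.3,fy=3.3,interpolation=cv2.INTER_CUBIC)]))
E
python3 mv.py .5934 .086 .05 161.5 .5934 .086 .030 161.5
```

```text
t 16.6333 pos mm [591.56  86.7  177.59] rpy [179.98  -0.04 161.71] F [ 0.04  0.27 -0.89] w 43.85732735845794
 -> [ -2.05  -0.13 127.59] [ 0.02 -0.04  0.21] dist 127.6023328012417
 -> [ -2.07  -0.13 147.59] [ 0.02 -0.04  0.21] dist 147.60026883038998
```

View pics/s14.png

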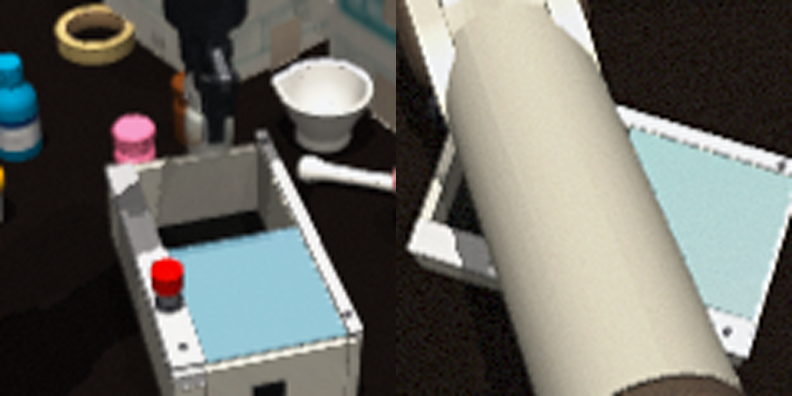

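Emit:
drive_tool(rows=[-2,0,30,0,0,0.2,1,-2,0,60,0,0,0.2,1,-2,0,85,0,0,0.2,1,-2,0,105,0,0,0.2,1,-2,0,122,0,0,0.2,1,-2,0,135,0,0,0.2,1,-2,0,143,0,0,0.2,1,-2,0,143,0,0,0.2,1,-2,0,143,0,0,0.2,1])

```text
t: 17.38
ee_pos: [0.594, 0.0845, 0.0351]
orientation: [3.141, 0.0, 2.817]
ft_force: [-0.5, -0.0, 0.6]
width: 0.517
```

```bash
python3 - <<'E'
from cell import *
import cv2,numpy as np
a=read_camera('side')
cv2.imwrite('pics/s15.png',cv2.resize(a[150:270,220:340],None,fx=5,fy=5,interpolation=cv2.INTER_CUBIC))
E
python3 mv.py .5934 .086 .029 161.5
```

```text
t 17.4333 pos mm [594.52  84.44  35.71] rpy [179.96   0.07 161.38] F [-0.36 -0.34 -1.19] w 43.87079225906326
 -> [1.57 1.11 6.71] [ 0.04  0.07 -0.12] dist 6.982196680547114
```

View pics/s15.png

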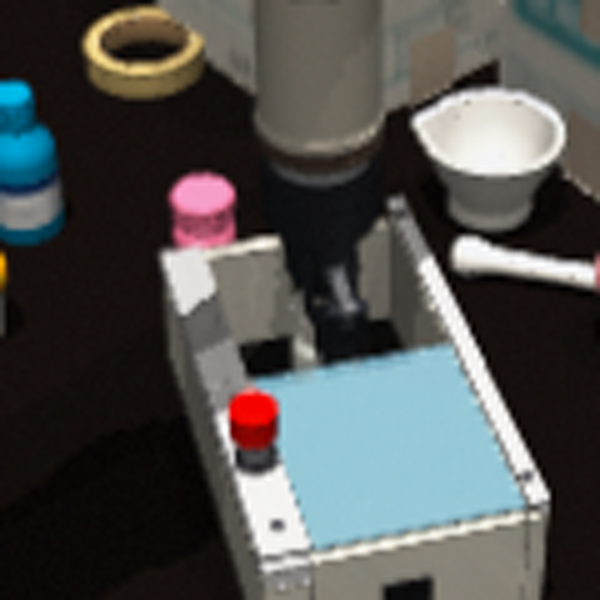

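Emit:
drive_tool(rows=[0,1,3,0,0,0,1,0,1,5,0,0,0,1,0,1,7,0,0,0,1,0,1,7,0,0,0,1])

```text
t: 17.77
ee_pos: [0.5948, 0.0851, 0.0289]
orientation: [3.141, 0.001, 2.816]
ft_force: [-0.9, 0.1, 3.8]
width: 0.519
```

Emit:
drive_tool(rows=[0,0,0,0,0,0,-0.2,0,0,0,0,0,0,-0.35,0,0,0,0,0,0,-0.55,0,0,0,0,0,0,-0.55,0,0,0,0,0,0,-0.55,0,0,-10,0,0,0,-0.55,0,0,-40,0,0,0,-0.55,0,0,-80,0,0,0,-0.55,0,0,-120,0,0,0,-0.55,0,0,-160,0,0,0,-0.55])

```text
t: 18.6
ee_pos: [0.5936, 0.0851, 0.1901]
orientation: [-3.142, -0.001, 2.817]
ft_force: [0.3, 0.0, 0.3]
width: 0.771
```

```bash
python3 mv.py .473 -.026 .2 161.5
python3 - <<'E'
from cell import *
import cv2,numpy as np
a=read_camera('side')
cv2.imwrite('pics/s16.png',cv2.resize(a[150:270,220:340],None,fx=5,fy=5,interpolation=cv2.INTER_CUBIC))
E
python3 mv.py .473 -.026 .2 161.5
```

```text
t 18.6 pos mm [593.55  85.07 190.09] rpy [-180.     -0.03  161.38] F [0.33 0.05 0.33] w 65.50060705558643
 -> [  78.77 -143.75   -9.87] [ 0.   -0.03 -0.12] dist 164.22005260872285
t 18.65 pos mm [598.79  86.24 199.36] rpy [179.66   0.67 161.38] F [2.68 0.55 5.17] w 65.60956471369468
 -> [  83.35 -146.52   -2.47] [ 0.33  0.67 -0.12] dist 168.58768954631577
```

View pics/s16.png

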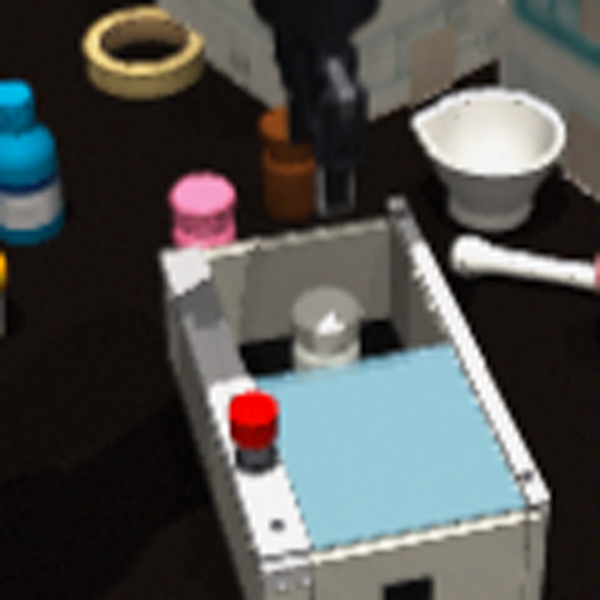

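Emit:
drive_tool(rows=[79,-144,-10,0,0,0,-1,79,-144,-10,0,0,0,-1,79,-144,-10,0,0,0,-1,79,-144,-10,0,0,0,-1,79,-144,-10,0,0,0,-1,79,-144,-10,0,0,0,-1,79,-144,-10,0,0,0,-1,79,-144,-10,0,0,0,-1], squeeze=80)

```text
t: 19.32
ee_pos: [0.4744, -0.0251, 0.1984]
orientation: [3.141, 0.001, 2.818]
ft_force: [0.4, -0.5, -0.3]
width: 1.004
```

```bash
python3 mv.py .4731 -.0258 .1185 161.6
```

```text
t 19.3167 pos mm [474.36 -25.15 198.42] rpy [179.94   0.07 161.44] F [ 0.38 -0.5  -0.29] w 85.37652675951055
 -> [ 1.09 -1.1  79.92] [ 0.06  0.07 -0.16] dist 79.93691782124274
```

Emit:
drive_tool(rows=[1,-1,30,0,0,0,-1,1,-1,55,0,0,0,-1,1,-1,70,0,0,0,-1,1,-1,80,0,0,0,-1,1,-1,80,0,0,0,-1,1,-1,80,0,0,0,0,1,-1,80,0,0,0,0.3,1,-1,80,0,0,0,1,1,-1,80,0,0,0,1,1,-1,80,0,0,0,1])

```text
t: 20.15
ee_pos: [0.4734, -0.0256, 0.1193]
orientation: [3.139, 0.003, 2.816]
ft_force: [-6.1, 1.9, 12.8]
width: 0.323
```

Emit:
drive_tool(rows=[0,0,0,0,0,0,1,0,0,0,0,0,0,1])

```text
t: 20.32
ee_pos: [0.4732, -0.0257, 0.1194]
orientation: [3.14, 0.002, 2.817]
ft_force: [-0.5, 4.3, 7.2]
width: 0.324
```

```bash
python3 mv.py .5190 .1112 .1185 161.6;python3 - <<'E'
from cell import *
import cv2,numpy as np
a=read_camera('side')
cv2.imwrite('pics/s17.png',cv2.resize(a[150:270,220:340],None,fx=5,fy=5,interpolation=cv2.INTER_CUBIC))
E
```

```text
t 20.3167 pos mm [473.19 -25.71 119.38] rpy [179.9    0.14 161.4 ] F [-0.5   4.33  7.17] w 27.579036503321785
 -> [  0.25 144.36   1.12] [ 0.1   0.14 -0.2 ] dist 144.36736636457343
```

View pics/s17.png

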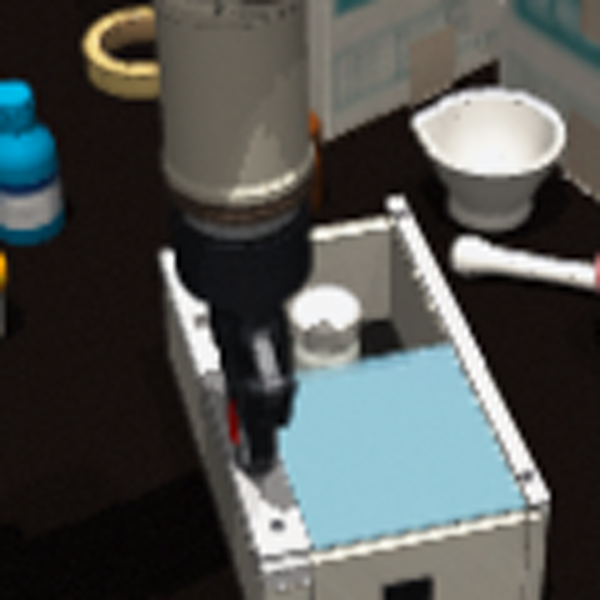

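Emit:
drive_tool(rows=[0,0,-5,0,0,0,1,0,0,-10,0,0,0,1,0,0,-15,0,0,0,1,0,0,-15,0,0,0,1,0,0,-15,0,0,0,1])

```text
t: 20.78
ee_pos: [0.473, -0.0257, 0.1331]
orientation: [3.139, 0.002, 2.817]
ft_force: [5.4, 3.9, -9.6]
width: 0.32
```

```bash
python3 mv.py .5192 .1115 .1324 161.6
```

```text
t 20.7833 pos mm [473.01 -25.74 133.09] rpy [179.88   0.12 161.4 ] F [ 5.35  3.86 -9.63] w 27.229636081819187
 -> [ -0.01 144.8    1.  ] [ 0.12  0.12 -0.2 ] dist 144.80615722285907
```

Emit:
drive_tool(rows=[0,10,0,0,0,0,1,0,25,0,0,0,0,1,0,40,0,0,0,0,1,0,55,0,0,0,0,1,0,70,0,0,0,0,1,0,85,0,0,0,0,1,0,100,0,0,0,0,1,0,115,0,0,0,0,1,0,128,0,0,0,0,1,0,136,0,0,0,0,1])

```text
t: 21.62
ee_pos: [0.5157, 0.1014, 0.1321]
orientation: [-3.14, 0.0, 2.816]
ft_force: [4.8, -3.4, -11.0]
width: 0.323
```

```bash
python3 mv.py .5192 .1115 .1324 161.6
```

```text
t 21.6167 pos mm [515.73 101.38 132.14] rpy [-179.9     0.01  161.33] F [  4.75  -3.4  -11.02] w 27.477852506763753
 -> [-0.05 10.7  -0.28] [-0.1   0.01 -0.27] dist 10.700702735686818
```

Emit:
drive_tool(rows=[0,5,0,0,0,0,1,0,9,0,0,0,0,1,0,12,0,0,0,0,1,0,12,0,0,0,0,1,0,12,5,0,0,0,1,0,11,10,0,0,0,1,0,11,14,0,0,0,1,0,11,14,0,0,0,1,0,11,14,0,0,0,1])

```text
t: 22.37
ee_pos: [0.5194, 0.1119, 0.1195]
orientation: [-3.141, 0.001, 2.816]
ft_force: [1.4, -3.7, 1.2]
width: 0.326
```

```bash
python3 mv.py .5192 .1115 .1186 161.6
```

```text
t 22.3667 pos mm [519.37 111.95 119.5 ] rpy [-179.98    0.06  161.33] F [ 1.44 -3.65  1.21] w 27.687170622504944
 -> [ 0.02 -0.48  0.9 ] [-0.02  0.06 -0.27] dist 1.0219055985544525
```

Emit:
drive_tool(rows=[0,-1,0,0,0,0,0.3,0,-1,0,0,0,0,-0.5,0,-1,0,0,0,0,-1,0,-1,0,0,0,0,-1,0,-1,-15,0,0,0,-1,0,-1,-40,0,0,0,-1,0,-1,-80,0,0,0,-1,0,-1,-120,0,0,0,-1,0,-1,-140,0,0,0,-1,0,-1,-140,0,0,0,-1])

```text
t: 23.2
ee_pos: [0.5216, 0.113, 0.2646]
orientation: [3.137, 0.008, 2.817]
ft_force: [1.4, 1.0, -0.2]
width: 1.003
```

Emit:
drive_tool(rows=[0,0,0,0,0,0,-1,0,0,0,0,0,0,-1,0,0,0,0,0,0,-1])

```text
t: 23.45
ee_pos: [0.5174, 0.1114, 0.2573]
orientation: [-3.14, -0.003, 2.816]
ft_force: [0.1, 0.2, -0.0]
width: 1.003
```

Run:
```python
from cell import *
import cv2,numpy as np
from h import *
a=read_camera('side')
cv2.imwrite('pics/s18.png',cv2.resize(a[150:270,220:340],None,fx=5,fy=5,interpolation=cv2.INTER_CUBIC))
cv2.imwrite('pics/s18f.png',a)
m=cv2.inRange(a,(0,0,150),(70,70,255))
b=cv2.imread('pics/side0.png');m0=cv2.inRange(b,(0,0,150),(70,70,255))
for q in(m,m0):
    y,x=np.nonzero(q[190:225,245:280]);print(len(x),x.mean()+245,y.mean()+190)
print(observe()['ft_force'])
```

```text
13 260.61538461538464 202.0
40 259.65 201.475
[-0.37014717  0.74507321  0.44575858]
```

View pics/s18.png

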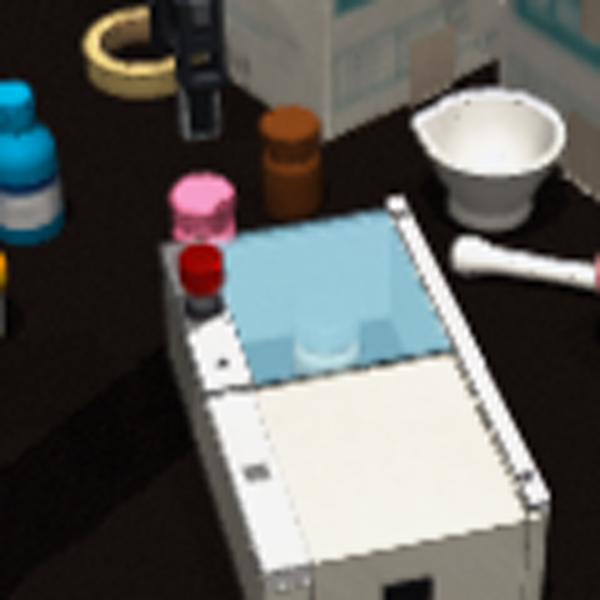

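View pics/s18f.png

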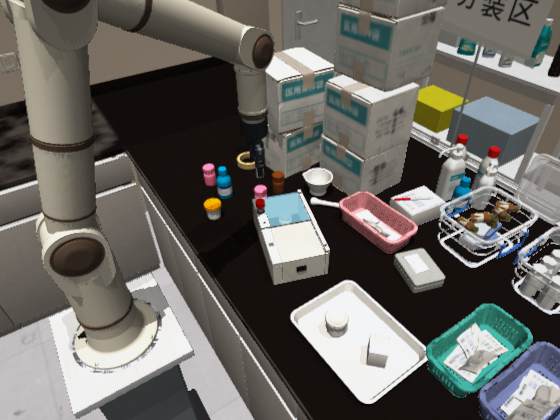

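```bash
python3 -c "
from cell import *
print(hand_in(),observe()['t'])"
```

```text
the job is handed in; nothing more can be done
the job is handed in; nothing more can be done
```

The job is done and handed in at about 23.5 s of the 72 s allowed; no verdict is reported.

- **Carton:** lifted off the deck and stood upright on the white tray at about (0.526, -0.437). It was let go before the cover moved.
- **Opening:** I lifted the red knob 13 mm and slid the cover about 145 mm to the far stop. The knob then went back down the full 13 mm, so I take the pin as seated.
- **Jar:** gripped clear of its neighbours, stood near the middle of the chamber and let go. The camera then showed it upright.
- **Closing:** I lifted the knob 14 mm and slid the cover back. It stopped at the same point as the first grip and dropped to the same height, within about 1 mm.

**Last checks:** in the final side picture the knob sits at its starting pixel, about (260, 204). The jar stands upright under the cover and the carton stands on the tray. Both cups and the blue bottle look unmoved, judged by eye from the side camera only. The gripper is clear of everything, with wrist force under 1 N.

**Doubtful readings:**
- The grip width read about 27.5 mm on the 30 mm knob and 44 mm on the 46 mm jar. Both grips held.
- A colour-based check of the knob position was unreliable because it was in shadow, so I measured it by eye from the enlarged picture.

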